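# Free a sagging gate bolt and hold the gate ajar

## Task

The barrel bolt on the little drying pen's gate has lost its front guide, so its nose sags and its toe hooks behind the bent-up lip of the keeper. Take the bolt by its ball knob, lift it over the lip while you draw it back clear of the keeper without forcing it, then pull the self-closing gate ajar, about 25 degrees, for a colleague to take out the piece drying inside. Finish while still holding the knob, so that you alone keep the gate open, and leave everything else where it is.

Things in the scene. Friction and masses are not known exactly. Their poses are not given: they have to be found in the camera images.
- pen: Low timber drying pen, 130 deep x 212 wide x 125 mm high, fixed to the bench. Origin: centre of its underside; front (gate) faces its -x, +y is its left, +z up. Hinge post front left (+y), keeper post front right (-y), tops 125 mm high. The gate between is 150 mm wide, 16 mm thick, its top at z = 120 mm, its front face at x = -53 mm when shut.
- gate_hinge (a point): Point on the gate's upright hinge axis, at pen x = -53, y = +78, z = 115 mm (the height of the bolt's guide).
- gate (a joint): Gate angle, rad: 0 shut, grows as the free edge swings out towards pen -x (clockwise seen from above, about gate_hinge), stop at 1.2. A spring pulls it shut with 0.12 N m at 0 and 0.25 N m at 0.45 rad; let go, it closes. While the bolt's nose is in the keeper it can move only about 0.03 rad.
- bolt_draw (a joint): How far the bolt is drawn back along the gate towards the hinge (pen +y), m: 0 fully home, stop at 0.050; starts at 0.008 to 0.013. From about 0.027 the nose is wholly past the keeper's lip; 0.035 to 0.045 is well clear. About 1 N of friction.
- bolt_lift (a joint): How far the bolt bar is lifted, rad: 0 sagging (bar droops 0.08 rad towards the nose, falls back there by its weight), stop at 0.30. The bar swings in the plane of the gate about a pivot pin, 13 mm in front of the gate's face, at pen z = 115 mm and, at bolt_draw 0, pen y = +28 mm. From about 0.15 the toe clears the lip; 0.18 to 0.25 is comfortable.
- knob: Steel ball, 22 mm diameter, on a 10 mm shank standing up from the bolt bar. Origin: ball centre, 160 mm above the bench, above the gate's top, clear all round. From the pivot pin it lies 80 mm along the bar and 52 mm square above it: lifting the bar 0.15 rad raises it 12 mm and carries it 8 mm towards the hinge; 0.22 rad: 18 and 11 mm. Held across pen x it can turn in the fingers as the bar tilts.
- bolt_nose: Front end of the 10 mm round steel bar with its 8 mm thick toe turned down 24 mm below the bar's axis. Origin: the pivot pin, axes along the bar (nose towards its -y, z square above the bar). The toe lies 117 to 125 mm from the pin.
- keeper: Bent steel keeper on the front of the keeper post: shelf, front cheek with a window below (band 104 to 130 mm above the bench) that stops the nose from swinging out with the gate, and towards the gate a bent-up lip, 3 mm thick at pen y = -71 to -74 mm, its top 98.5 mm above the bench; the sagging toe's foot is 17 mm lower, behind the lip. Origin and axes: the pen's.
- root_piece: Curved root offcut, 48 x 115 x 20 mm, drying on the floor inside the pen. Origin under its centre. Leave it.
- dust_brush: Flat dust brush, 47 x 169 x 16 mm, lying near the front edge of the bench. Origin under its centre. Leave it.
- offcut_round: Round sawn branch disc, 57 mm wide, 18 mm high, near the front edge on the left. Origin under its centre. Leave it.
- sand_block: Cork sanding block, 51 x 93 x 28 mm, right of the middle. Origin under its centre. Leave it.
- mallet: Round carver's mallet, 220 mm long, 69 mm thick, lying behind the pen. Origin under its centre. Leave it.
- offcut_wedge: Sawn wooden wedge, 34 x 95 x 32 mm, at the back. Origin under its centre. Leave it.

How it is judged:
By the outcome, as a careful person would: the job done as asked, in the order asked, and still so for the second after the job is handed in, while the arm keeps its last pose, push and grip.
It also fails if it takes over 32 s, if anything falls off the work surface, if the arm or the gripper's body presses on something with over 40 N, if the wrist force passes 120 N, or if a joint passes its speed limit or range.

## Robot

A 6-joint arm with a two-finger parallel gripper is mounted at the origin on a cart in front of the work surface, level with it; the furniture and walls round the work are solid. World frame = base frame: x ahead of the robot, y to its left, z up, the work surface at z = 0. Lengths are in m, angles in rad, forces in N, time in s.
With the tool pointing down it reaches from about 0.375 to 0.975 m from the base axis. Payload 3.8 kg.
Tool frame: the origin (TCP) lies at the very end of the fingers, on their centre line; the grasp point (between the pads) lies 19 mm behind it; z points along the fingers, y is the direction in which the jaws open and shut (so a half turn about z gives the same grasp; the last joint's range is limited). The gripper opens to 85 mm and grips with 20 to 120 N. Pads are 22 mm wide; open, the fingers measure 114 mm over their backs; the gripper's body (76 mm by 85 mm) begins 54 mm behind the grasp point. The pads swing forward as they close: fully open they stand 13 mm farther back than shut.
Start: joints at [-1.185, 0.264, 1.604, -0, 1.274, -0.037], TCP at [0.277, -0.616, 0.231] pointing down, gripper open.
Joint ranges: [-2.63, 2.63], [-0.94, 2.18], [0.31, 2.57], [-1.31, 4.45], [0, 2.66], [-2.55, 2.55]. Speed limits (rad/s): [2.57, 2.57, 3.14, 3.14, 3.14, 3.14].

## Interface

Orientations are given as a rotation vector (axis times angle).
In Python, from workcell import status, read_camera, camera_info, order gives the robot as it stands.
- The arm moves only by the tool move_arm, never from a script. Its argument "deltas" is a list of rows, each a list of 3 entries, a list of its own where there are three numbers: the turn, a rotation vector about the world's x, y, z as a fraction of full scale, then the shift along the world's x, y, z as a fraction of full scale, then the closure, from -1 (fully open) to 1 (shut), so that 0 is half open. A call has 1 to 20 rows; each row is the pose to reach, as a shift and turn from the pose commanded when the call began; what a row does not reach only later rows make up. Full scale, the value 1, is 0.1 m for a shift and pi/2 rad for a turn. A row lasts 1/8 s, in which the tool goes at most 62.5 mm and 10.7 degrees, less where a joint would pass 70% of its speed; a pose out of reach is approached as far as the arm can. A call with a number of a shift or a turn outside -1 to 1 is refused whole. A call with a gripper value outside its range is refused whole. The fingers move at their own pace and stop on an object; "grip_force" is the grip in N (left out, the last holds). Time passes only in rows, so rows that repeat a pose let the fingers close. It gives the time, the measured TCP pose, the force and the opening at its end, in the units of the state.
- status.read_state(): the state, without advancing time (a new reading comes with each control period).
- read_camera(name): name is "scene" or "top" or "wrist"; returns (picture, depth): 420x560x3 uint8, red, green, blue; 420x560 float32, m along the optical axis (not along the pixel's ray), 0 where there is no reading.
- camera_info(name): a dict with "K" (3x3 intrinsics, pixels), "R" (3x3) and "t" (3): a world point X has camera coordinates R X + t. Camera axes: x right, y down, z forward; pixel columns grow to the right and rows downward; lengths in m; the calibration is good to about 2 mm. A picture is of the moment at which its call begins: read the wrist's pose just before it. camera_info takes no time and is no camera call; for the wrist camera it gives the pose at the moment of the call.
- order.finish_job(): hands the job in, once; it reports no verdict.
The state is a dict: "time": time; "q": joint angles; "joint_vel": joint speeds; "joint_torque": joint torques, N m; "tool_pos": TCP position; "tcp_rot": TCP orientation; "wrist_force": force on the tool from outside, world axes, zero at the start; "torque": the same for the moment, N m; "width": opening from 0.0 (shut) to 1.0 (fully open).
Only numpy, scipy, OpenCV 4.12 (cv2) and the standard library are available. Lean on these libraries where they do the work, as an engineer would, in place of code of your own. Each camera call takes 0.05 s, during which the arm holds its last target. There are 200 camera calls.

## Working session

There is one attempt and no reset: what is moved stays moved. The work goes in short steps, Python scripts to look and compute and a tool call to move; the robot and the scene stay as the last step left them, time stands still between calls to the robot, and variables do not carry over. Pictures are saved under pics/ and viewed, about 8 in all and at most 12, crops included, and the job is handed in when it is done.

Besides the shell and the picture viewer there is one more tool, called after ">>>" as name([rows], argument=value, ...), one row to a line, values as JSON. move_arm: Moves the arm, as the interface text tells. Its arguments: {"type":"object","properties":{"deltas":{"type":"array","items":{"type":"array"}},"grip_force":{"type":"number"}},"required":["deltas"]}

```bash
ls; mkdir -p pics
python3 - <<'E'
from workcell import status, read_camera, camera_info
import cv2,numpy as np
s=status.read_state();print({k:np.round(v,3) for k,v in s.items()})
for n in("scene","top"):
    p,d=read_camera(n);cv2.imwrite(f"pics/{n}.png",p[:,:,::-1]);np.savez(f"pics/{n}.npz",p=p,d=d)
    c=camera_info(n);print(n,c["K"],c["R"],c["t"])
E
```

```text
pics
{'time': np.float64(0.0), 'q': array([-1.185,  0.265,  1.605,  0.   ,  1.274, -0.037]), 'joint_vel': array([ 0.   , -0.001,  0.001, -0.002, -0.001, -0.001]), 'joint_torque': array([-1.0000e-03, -5.1512e+01, -3.6731e+01, -0.0000e+00,  1.3000e-02,
        0.0000e+00]), 'tool_pos': array([ 0.277, -0.615,  0.23 ]), 'tcp_rot': array([-3.07e+00, -6.59e-01,  1.00e-03]), 'wrist_force': array([0.755, 0.659, 0.192]), 'torque': array([ 0.002, -0.013,  0.005]), 'width': np.float64(1.003)}
scene [[470.50937103   0.         274.07099652]
 [  0.         470.50937103 212.098541  ]
 [  0.           0.           1.        ]] [[-0.60342065 -0.79732591 -0.01244668]
 [-0.29881552  0.24056145 -0.92349308]
 [ 0.73931915 -0.55353553 -0.38341311]] [0.40547068 0.28456517 0.77991293]
top [[438.70126524   0.         275.05209305]
 [  0.         438.70126524 212.33379246]
 [  0.           0.           1.        ]] [[-0.00391442 -0.99783233 -0.06569109]
 [-0.98819959  0.01391879 -0.15253797]
 [ 0.15312166  0.06431881 -0.98611198]] [0.04820447 0.5688402  1.30669887]
```

View pics/scene.png

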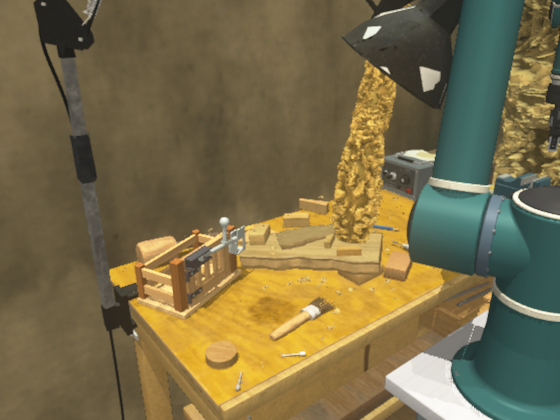

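View pics/top.png

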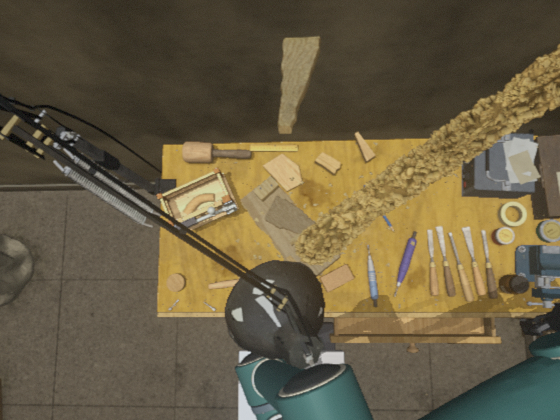

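The scene view shows the pen at about (185,270), with the ball knob near (224,222) and the keeper near (237,238). In the top view the pen is at (200,200), with a lamp boom crossing above it. I'll crop closer.

```bash
cat > h.py <<'E'
import numpy as np,cv2
from workcell import status, read_camera, camera_info
def cloud(d,c):
    v,u=np.mgrid[:d.shape[0],:d.shape[1]]
    X=np.stack([(u-c["K"][0,2])/c["K"][0,0]*d,(v-c["K"][1,2])/c["K"][1,1]*d,d],-1)
    W=(X-c["t"])@c["R"]; W[d<=0]=np.nan
    return W
def ray(c,u,v):
    r=c["R"].T@np.linalg.solve(c["K"],[u,v,1.]);return -c["R"].T@c["t"],r/np.linalg.norm(r)
def tri(a,b):
    (o1,r1),(o2,r2)=a,b
    s=np.linalg.lstsq(np.c_[r1,-r2],o2-o1,rcond=None)[0]
    p,q=o1+s[0]*r1,o2+s[1]*r2
    return (p+q)/2,np.linalg.norm(p-q)
def onz(c,u,v,z):
    o,r=ray(c,u,v);return o+r*(z-o[2])/r[2]
E
python3 - <<'E'
from h import *
S=np.load("pics/scene.npz");T=np.load("pics/top.npz")
a=cv2.resize(S["p"][200:320,120:260],None,fx=4,fy=4,interpolation=2)
b=cv2.resize(T["p"][155:245,150:250],None,fx=4.8,fy=4.8,interpolation=2)
H=max(a.shape[0],b.shape[0]);o=np.zeros((H,a.shape[1]+b.shape[1],3),np.uint8)
o[:a.shape[0],:a.shape[1]]=a;o[:b.shape[0],a.shape[1]:]=b
o=cv2.resize(o,(800,int(H*800/o.shape[1])));print(800/(a.shape[1]+b.shape[1]))
cv2.imwrite("pics/crop.png",o[:,:,::-1])
W=cloud(S["d"],camera_info("scene"))
for u,v in[(224,222),(224,221),(224,232),(237,235)]:print(u,v,W[v,u].round(3))
# occluders above pen height within work region from both
for n,D in(("scene",S),("top",T)):
    W=cloud(D["d"],camera_info(n));
    for z0 in np.arange(.2,1.2,.1):
        m=(W[...,2]>z0)&(W[...,2]<z0+.1)&(W[...,0]>.25)&(W[...,0]<.9)&(W[...,1]>-.2)&(W[...,1]<.75)
        if m.sum()>5:
            q=W[m];print(n,round(z0,1),m.sum(),q.min(0).round(2),q.max(0).round(2),np.median(q,0).round(2))
E
```

```text
0.7692307692307693
224 222 [0.552 0.222 0.165]
224 221 [0.553 0.221 0.166]
224 232 [0.557 0.221 0.139]
237 235 [0.564 0.184 0.118]
scene 0.2 13943 [ 0.41 -0.2   0.2 ] [0.85 0.6  0.3 ] [0.84 0.22 0.25]
scene 0.3 13300 [ 0.48 -0.2   0.3 ] [0.85 0.57 0.4 ] [0.84 0.27 0.35]
scene 0.4 13351 [ 0.25 -0.2   0.4 ] [0.85 0.55 0.5 ] [0.84 0.27 0.45]
scene 0.5 17112 [ 0.25 -0.2   0.5 ] [0.85 0.53 0.6 ] [0.84 0.19 0.55]
scene 0.6 742 [ 0.83 -0.2   0.6 ] [0.85 0.51 0.61] [0.84 0.12 0.6 ]
top 0.2 6391 [ 0.42 -0.2   0.2 ] [0.84 0.75 0.3 ] [0.84 0.11 0.25]
top 0.3 7021 [ 0.48 -0.2   0.3 ] [0.84 0.74 0.4 ] [0.84 0.24 0.35]
top 0.4 7692 [ 0.25 -0.2   0.4 ] [0.84 0.7  0.5 ] [0.84 0.26 0.45]
top 0.5 15154 [ 0.25 -0.2   0.5 ] [0.84 0.63 0.6 ] [0.84 0.07 0.55]
top 0.6 13539 [ 0.25 -0.2   0.6 ] [0.84 0.56 0.7 ] [0.84 0.13 0.65]
top 0.7 1982 [ 0.37 -0.07  0.7 ] [0.84 0.49 0.8 ] [0.6  0.16 0.72]
top 0.8 5401 [ 0.43 -0.07  0.8 ] [0.7  0.37 0.9 ] [0.51 0.15 0.84]
top 0.9 1918 [0.49 0.2  0.9 ] [0.55 0.3  0.98] [0.52 0.25 0.94]
```

View pics/crop.png

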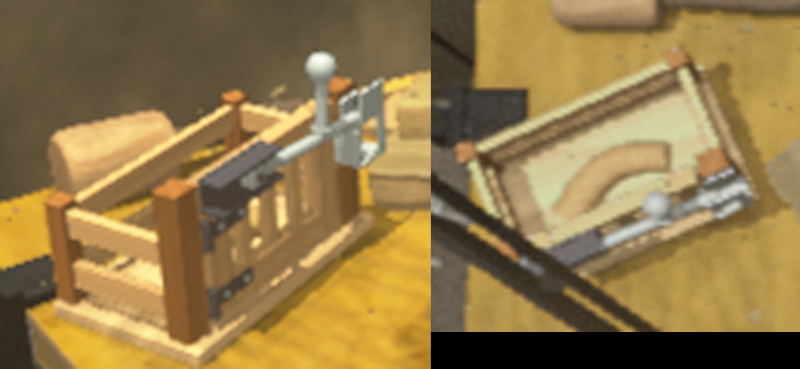

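The enlarged crop shows the ball at top pixel (211.0,210.5) and scene pixel (224.0,221.8). The back posts are at crop (678,57) and (466,152), and the keeper post at (713,160). Next I'll triangulate and map the obstacles near the arm's path.

Run:
```python
from h import *
S=np.load("pics/scene.npz");T=np.load("pics/top.npz")
cs,ct=camera_info("scene"),camera_info("top")
print("knob",tri(ray(cs,224.0,221.8),ray(ct,211.0,210.5)))
f=lambda x,y:((x/.7692-560)/4.8+150,y/.7692/4.8+155)
P=[onz(ct,*f(*p),.125) for p in[(678,57),(466,152),(713,160)]]
g=lambda x,y:(x/.7692/4+120,y/.7692/4+200)
Q=[onz(cs,*g(*p),.125) for p in[(234,97),(60,201),(340,85),(176,188)]]
print("top posts BR,BL,FR",np.round(P,3));print("scene posts BR,BL,FR,FL",np.round(Q,3))
for A in(P,Q):
    e=A[1]-A[0];print("left dir yaw",np.degrees(np.arctan2(e[1],e[0])))
e=Q[3]-Q[2];print(np.degrees(np.arctan2(e[1],e[0])))
Ws=cloud(S["d"],cs).reshape(-1,3);Wt=cloud(T["d"],ct).reshape(-1,3)
W=np.r_[Ws,Wt];W=W[(W[:,2]>.2)&(W[:,0]<.8)&(W[:,0]>.2)&(W[:,1]>-.35)&(W[:,1]<.7)]
# grid map of z ranges
print("cell 10cm: zmin-zmax (x rows, y cols)")
ys=np.arange(-.3,.7,.1);print("      "+" ".join(f"{y:8.1f}" for y in ys))
for x in np.arange(.2,.8,.1):
    r=[]
    for y in ys:
        q=W[(abs(W[:,0]-x-.05)<.05)&(abs(W[:,1]-y-.05)<.05)][:,2]
        r.append(f"{q.min():.2f}-{q.max():.2f}"[0:9] if len(q)>4 else "   .    ")
    print(f"{x:.1f} "," ".join(r))
```

```text
knob (array([0.55901776, 0.21791418, 0.16147124]), np.float64(0.00011473248946188695))
top posts BR,BL,FR [[0.685 0.21  0.125]
 [0.61  0.381 0.125]
 [0.6   0.181 0.125]]
scene posts BR,BL,FR,FL [[0.624 0.253 0.125]
 [0.554 0.414 0.125]
 [0.594 0.181 0.125]
 [0.524 0.349 0.125]]
left dir yaw 113.65585128059625
left dir yaw 113.48758908824318
112.57949894198974
cell 10cm: zmin-zmax (x rows, y cols)
          -0.3     -0.2     -0.1      0.0      0.1      0.2      0.3      0.4      0.5      0.6
0.2  0.67-0.69 0.73-0.79 0.42-0.80 0.42-0.59 0.48-0.53    .        .        .        .        .    
0.3     .        .     0.45-0.64 0.51-0.74 0.52-0.53    .        .        .        .        .    
0.4  0.26-0.30 0.20-0.31 0.20-0.28 0.52-0.76 0.69-0.90 0.85-0.92    .        .        .        .    
0.5  0.26-0.47 0.23-0.36 0.20-0.85    .        .     0.84-0.98 0.68-0.89    .        .        .    
0.6  0.32-0.49    .     0.79-0.84    .        .        .     0.58-0.86 0.20-0.74    .        .    
0.7     .        .     0.79-0.80    .        .        .        .     0.20-0.60    .        .    
0.8     .        .        .        .        .        .        .        .        .        .
```

Run:
```python
from h import *
S=np.load("pics/scene.npz");T=np.load("pics/top.npz")
Ws=cloud(S["d"],camera_info("scene"));Wt=cloud(T["d"],camera_info("top"))
for l,W,P in(("scene",Ws,[(348,40),(380,55),(400,80),(430,98),(440,40),(375,80),(372,110),(345,215),(375,215),(75,40),(80,160),(470,100),(420,230),(540,230)]),
 ("top",Wt,[(235,310),(318,300),(275,268),(275,300),(275,340),(310,245),(350,220),(400,180),(450,140),(540,70),(130,195),(200,250),(60,130),(20,110),(270,370),(320,400),(480,380),(250,285),(300,270)])):
    for u,v in P:print(l,u,v,W[v,u].round(3))
```

```text
scene 348 40 [0.337 0.093 0.53 ]
scene 380 55 [0.263 0.097 0.51 ]
scene 400 80 [0.231 0.084 0.475]
scene 430 98 [0.211 0.031 0.445]
scene 440 40 [0.223 0.005 0.53 ]
scene 375 80 [ 0.579 -0.256  0.416]
scene 372 110 [ 0.539 -0.207  0.352]
scene 345 215 [ 0.442 -0.03   0.15 ]
scene 375 215 [ 0.411 -0.096  0.143]
scene 75 40 [0.646 0.44  0.534]
scene 80 160 [0.653 0.465 0.324]
scene 470 100 [0.136 0.041 0.451]
scene 420 230 [0.138 0.124 0.266]
scene 540 230 [-0.004  0.063  0.3  ]
top 235 310 [0.307 0.088 0.537]
top 318 300 [ 0.325 -0.069  0.527]
top 275 268 [0.386 0.012 0.534]
top 275 300 [0.327 0.01  0.57 ]
top 275 340 [0.257 0.01  0.572]
top 310 245 [ 0.453 -0.06   0.227]
top 350 220 [ 0.506 -0.156  0.316]
top 400 180 [ 0.58  -0.258  0.417]
top 450 140 [ 0.63  -0.33   0.539]
top 540 70 [ 0.689 -0.421  0.701]
top 130 195 [0.47  0.175 0.845]
top 200 250 [0.406 0.106 0.753]
top 60 130 [0.67  0.454 0.542]
top 20 110 [0.619 0.383 0.772]
top 270 370 [0.185 0.027 0.464]
top 320 400 [ 0.215 -0.061  0.802]
top 480 380 [-0.095 -0.845 -0.793]
top 250 285 [0.354 0.058 0.549]
top 300 270 [ 0.382 -0.036  0.516]
```

Run:
```python
from h import *
S=np.load("pics/scene.npz");T=np.load("pics/top.npz")
a=cv2.resize(S["p"][0:200,330:560],(460,400),interpolation=2)
b=cv2.resize(T["p"][250:420,200:345],(341,400),interpolation=2)
cv2.imwrite("pics/crop2.png",np.hstack([a,b])[:,:800,::-1])
Wt=cloud(T["d"],camera_info("top"));Ws=cloud(S["d"],camera_info("scene"))
for u,v in[(285,300),(295,318),(305,335),(315,350),(325,360),(300,345),(270,325),(255,300),(240,282),(220,266),(240,370),(330,390),(290,390)]:print("top",u,v,Wt[v,u].round(3))
for u,v in[(425,5),(440,5),(455,5),(480,20),(490,100),(540,10),(555,100),(500,180),(470,240),(540,200)]:print("scene",u,v,Ws[v,u].round(3))
```

```text
top 285 300 [ 0.328 -0.01   0.6  ]
top 295 318 [ 0.296 -0.026  0.575]
top 305 335 [ 0.271 -0.044  0.616]
top 315 350 [ 0.244 -0.061  0.597]
top 325 360 [ 0.125 -0.103  0.003]
top 300 345 [ 0.255 -0.035  0.617]
top 270 325 [0.283 0.019 0.572]
top 255 300 [0.327 0.047 0.562]
top 240 282 [0.359 0.079 0.536]
top 220 266 [0.407 0.22  0.001]
top 240 370 [0.151 0.112 0.295]
top 330 390 [ 0.227 -0.074  0.801]
top 290 390 [ 0.22  -0.023  0.773]
scene 425 5 [0.258 0.004 0.581]
scene 440 5 [ 0.235 -0.002  0.581]
scene 455 5 [ 0.221 -0.021  0.58 ]
scene 480 20 [0.152 0.019 0.559]
scene 490 100 [0.114 0.026 0.452]
scene 540 10 [ 0.629 -1.157  0.577]
scene 555 100 [ 0.276 -0.577  0.368]
scene 500 180 [ 0.444 -0.713  0.087]
scene 470 240 [0.072 0.096 0.267]
scene 540 200 [0.014 0.038 0.331]
```

View pics/crop2.png

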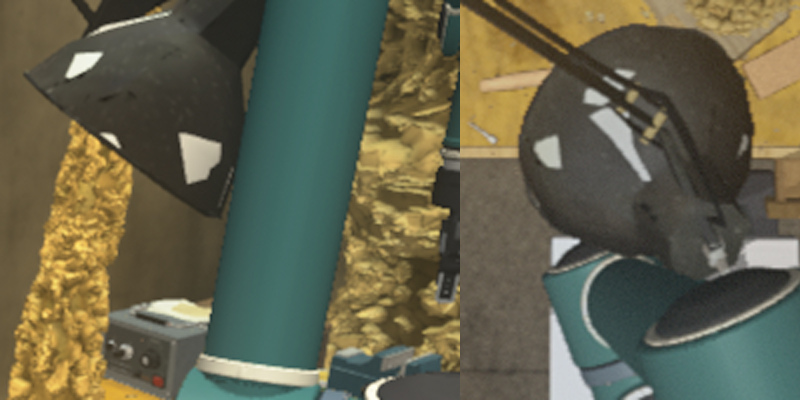

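The crop shows the lamp shade hanging beside the robot's upper arm. Its arm rises outwards over the pen, from about (0.33,0,0.60) to (0.52,0.25,0.95). I'll go over the lamp, come down on its left, then move under its arm to the knob. The first lifts will also let me identify the arm's geometry.

>>> move_arm([
  [[0,0,0],[0,0,0.5],-1],
  [[0,0,0],[0,0,1],-1],
])

```text
time: 0.35
tool_pos: [0.2766, -0.6147, 0.3304]
tcp_rot: [-3.068, -0.658, 0.001]
wrist_force: [-0.0, -1.2, 1.5]
width: 0.996
```

>>> move_arm([
  [[0,0,0],[-0.1,0.3,0.5],-1],
  [[0,0,0],[-0.2,0.6,1],-1],
])

```text
time: 0.6
tool_pos: [0.2566, -0.5547, 0.4318]
tcp_rot: [-3.07, -0.659, 0.0]
wrist_force: [0.1, -0.7, 1.2]
width: 1.001
```

>>> move_arm([
  [[0,0,0],[-0.1,0.3,0.5],-1],
  [[0,0,0],[-0.2,0.6,1],-1],
  [[0,0,0],[-0.2,0.6,1],-1],
])

```text
time: 0.98
tool_pos: [0.2368, -0.4946, 0.5384]
tcp_rot: [3.061, 0.657, 0.003]
wrist_force: [0.3, 0.3, -0.6]
width: 1.0
```

Run:
```python
from h import *
s=status.read_state();print({k:np.round(v,3) for k,v in s.items()})
T=np.load("pics/top.npz");Wt=cloud(T["d"],camera_info("top")).reshape(-1,3)
S=np.load("pics/scene.npz");Ws=cloud(S["d"],camera_info("scene")).reshape(-1,3)
W=np.r_[Wt,Ws]
m=(W[:,2]>.6)&(W[:,0]>.45)&(W[:,0]<.83)&(W[:,1]>-.15)&(W[:,1]<.1)
print(m.sum(),W[m][::max(1,m.sum()//8)].round(2))
m=(W[:,2]>.5)&(W[:,0]>.2)&(W[:,0]<.8)&(W[:,1]>-.3)&(W[:,1]<-.12);print(m.sum(),W[m][::max(1,m.sum()//8)].round(2))
```

```text
{'time': np.float64(0.975), 'q': array([-1.17 , -0.017,  1.368,  0.   ,  1.78 , -0.022]), 'joint_vel': array([-0.002,  0.06 ,  0.08 , -0.   , -0.055,  0.   ]), 'joint_torque': array([ 5.6000e-02, -3.6523e+01, -3.7338e+01,  1.6000e-02,  3.6800e-01,
        1.1000e-02]), 'tool_pos': array([ 0.237, -0.495,  0.538]), 'tcp_rot': array([3.061e+00, 6.570e-01, 3.000e-03]), 'wrist_force': array([ 0.307,  0.316, -0.641]), 'torque': array([-0.011,  0.052, -0.01 ]), 'width': np.float64(1.0)}
2610 [[ 0.7  -0.05  0.8 ]
 [ 0.69 -0.04  0.81]
 [ 0.67 -0.02  0.81]
 [ 0.66 -0.03  0.81]
 [ 0.64 -0.05  0.82]
 [ 0.62 -0.02  0.83]
 [ 0.6  -0.04  0.83]
 [ 0.57 -0.03  0.85]
 [ 0.55 -0.03  0.84]]
70 [[ 0.2  -0.3   0.67]
 [ 0.2  -0.3   0.68]
 [ 0.2  -0.29  0.68]
 [ 0.2  -0.29  0.68]
 [ 0.2  -0.3   0.69]
 [ 0.2  -0.3   0.69]
 [ 0.2  -0.3   0.69]
 [ 0.2  -0.12  0.75]
 [ 0.2  -0.12  0.76]]
```

The joint data fit link lengths of 0.497 and 0.570 m, so the plan works: over the lamp at r≈0.36 and TCP z≈0.86. Lifting first.

>>> move_arm([
  [[0,0,0],[-0.1,0.21,0.5],0],
  [[0,0,0],[-0.2,0.42,1],0],
], grip_force=30)

```text
time: 1.23
tool_pos: [0.2168, -0.4533, 0.63]
tcp_rot: [-3.067, -0.658, 0.001]
wrist_force: [0.4, -0.4, 0.5]
width: 0.603
```

>>> move_arm([
  [[0,0,0],[-0.1,0.21,0.5],0],
  [[0,0,0],[-0.2,0.42,1],0],
])

```text
time: 1.48
tool_pos: [0.1968, -0.4114, 0.7314]
tcp_rot: [-3.07, -0.659, 0.001]
wrist_force: [0.1, -1.0, 0.1]
width: 0.498
```

>>> move_arm([
  [[0,0,0],[-0.1,0.21,0.5],0],
  [[0,0,0],[-0.2,0.42,1],0],
])

```text
time: 1.72
tool_pos: [0.1768, -0.3693, 0.8318]
tcp_rot: [-3.07, -0.659, 0.0]
wrist_force: [0.2, -1.5, 1.2]
width: 0.499
```

>>> move_arm([
  [[0,0,0],[-0.1,0.21,0.2],0],
  [[0,0,0],[-0.2,0.42,0.3],0],
  [[0,0,0],[-0.2,0.42,0.3],0],
])

```text
time: 2.1
tool_pos: [0.1562, -0.3259, 0.8624]
tcp_rot: [3.069, 0.658, 0.001]
wrist_force: [0.5, 0.9, -0.8]
width: 0.498
```

Run:
```python
from h import *
s=status.read_state();print({k:np.round(v,3) for k,v in s.items()})
p,d=read_camera("top");cv2.imwrite("pics/t2.png",p[:,:,::-1]);np.savez("pics/t2.npz",p=p,d=d)
```

```text
{'time': np.float64(2.1), 'q': array([-1.193,  0.022,  0.638, -0.   ,  2.478, -0.045]), 'joint_vel': array([ 0.003,  0.025,  0.042, -0.   , -0.035,  0.002]), 'joint_torque': array([-8.7000e-02, -2.3337e+01, -2.3206e+01, -8.0000e-03,  7.9000e-02,
       -1.4000e-02]), 'tool_pos': array([ 0.156, -0.326,  0.862]), 'tcp_rot': array([3.069e+00, 6.580e-01, 1.000e-03]), 'wrist_force': array([ 0.526,  0.865, -0.756]), 'torque': array([ 0.02 , -0.008, -0.02 ]), 'width': np.float64(0.498)}
```

View pics/t2.png

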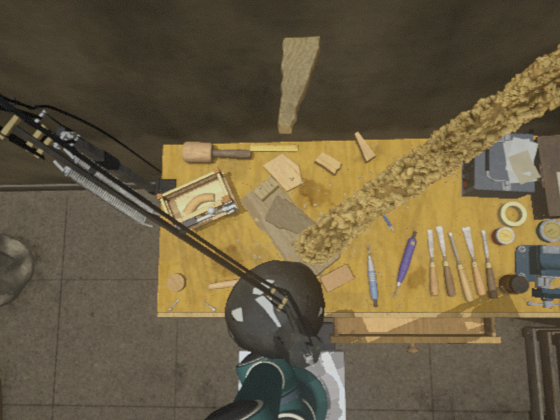

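The top view shows the arm lifted to about (260,390). The lamp boom runs from the shade at (275,300) to the upper left at (10,110). I'll tabulate the lamp by azimuth before crossing it.

Run:
```python
from h import *
W=[]
for f,n in(("t2","top"),("scene","scene")):
    D=np.load(f"pics/{f}.npz");w=cloud(D["d"],camera_info(n)).reshape(-1,3);c=D["p"].reshape(-1,3).astype(int)
    teal=(c[:,1]-c[:,0]>25); W.append(w[~teal])
W=np.vstack(W);W=W[(W[:,2]>.2)&(W[:,0]<.8)&(W[:,0]>.12)&(W[:,1]>-.1)]
az=np.degrees(np.arctan2(W[:,1],W[:,0]));r=np.hypot(W[:,0],W[:,1])
for a in range(-15,65,8):
    for z in np.arange(.2,1.1,.1):
        m=(az>=a)&(az<a+8)&(W[:,2]>=z)&(W[:,2]<z+.1)&(r<.82)
        if m.sum()>8:print(a,round(z,1),m.sum(),"r",r[m].min().round(2),r[m].max().round(2))
```

```text
-15 0.2 1617 r 0.12 0.54
-15 0.4 237 r 0.22 0.39
-15 0.5 1204 r 0.12 0.39
-15 0.6 640 r 0.22 0.31
-7 0.2 403 r 0.12 0.51
-7 0.4 265 r 0.21 0.4
-7 0.5 2761 r 0.19 0.4
-7 0.6 811 r 0.14 0.35
-7 0.7 144 r 0.18 0.71
-7 0.8 2511 r 0.55 0.71
1 0.2 82 r 0.12 0.18
1 0.3 163 r 0.12 0.18
1 0.4 785 r 0.13 0.22
1 0.5 3741 r 0.13 0.4
1 0.6 533 r 0.14 0.39
1 0.7 416 r 0.19 0.4
1 0.8 17 r 0.19 0.2
9 0.3 167 r 0.17 0.19
9 0.4 960 r 0.17 0.24
9 0.5 3479 r 0.17 0.38
9 0.6 270 r 0.18 0.43
9 0.7 1083 r 0.19 0.46
9 0.8 90 r 0.19 0.47
17 0.2 43 r 0.19 0.2
17 0.3 272 r 0.17 0.19
17 0.4 795 r 0.18 0.29
17 0.5 1563 r 0.18 0.35
17 0.6 62 r 0.18 0.19
17 0.7 330 r 0.2 0.49
17 0.8 2471 r 0.45 0.57
17 0.9 761 r 0.53 0.59
25 0.2 151 r 0.19 0.81
25 0.3 293 r 0.14 0.2
25 0.4 12 r 0.18 0.18
25 0.5 363 r 0.18 0.8
25 0.6 91 r 0.69 0.8
25 0.7 198 r 0.2 0.77
25 0.8 366 r 0.52 0.72
25 0.9 1162 r 0.55 0.61
33 0.2 1191 r 0.15 0.82
33 0.3 1246 r 0.17 0.82
33 0.4 1056 r 0.79 0.82
33 0.5 2117 r 0.74 0.82
33 0.6 69 r 0.76 0.82
41 0.2 403 r 0.16 0.2
```

>>> move_arm([
  [[0,0,0.07],[0.43,0.29,0],0],
  [[0,0,0.141],[0.85,0.58,0],0],
])

```text
time: 2.4
tool_pos: [0.2437, -0.2708, 0.8589]
tcp_rot: [-2.975, -0.994, 0.002]
wrist_force: [0.4, -0.6, 0.1]
width: 0.497
```

>>> move_arm([
  [[0,0,0.07],[0.28,0.41,0],0],
  [[0,0,0.141],[0.56,0.82,0],0],
])

```text
time: 2.65
tool_pos: [0.3005, -0.1875, 0.8588]
tcp_rot: [-2.846, -1.321, 0.004]
wrist_force: [0.4, 0.6, 0.5]
width: 0.5
```

>>> move_arm([
  [[0,0,0.07],[0.1,0.48,0],0],
  [[0,0,0.141],[0.2,0.95,0],0],
])

```text
time: 2.9
tool_pos: [0.3202, -0.0917, 0.8589]
tcp_rot: [-2.682, -1.628, 0.005]
wrist_force: [0.6, 0.1, -0.0]
width: 0.501
```

>>> move_arm([
  [[0,0,0.07],[0.02,0.46,0],0],
  [[0,0,0.141],[0.03,0.91,0],0],
])

```text
time: 3.15
tool_pos: [0.3227, -0.0002, 0.8591]
tcp_rot: [-2.487, -1.915, 0.005]
wrist_force: [0.6, -0.7, 0.2]
width: 0.499
```

>>> move_arm([
  [[0,0,0.07],[-0.06,0.44,0],0],
  [[0,0,0.141],[-0.12,0.88,0],0],
])

```text
time: 3.4
tool_pos: [0.3104, 0.0883, 0.8592]
tcp_rot: [-2.26, -2.178, 0.006]
wrist_force: [0.7, 0.3, 0.0]
width: 0.501
```

>>> move_arm([
  [[0,0,0.07],[-0.18,0.41,0],0],
  [[0,0,0.141],[-0.37,0.82,0],0],
])

```text
time: 3.65
tool_pos: [0.2731, 0.1707, 0.859]
tcp_rot: [-2.006, -2.415, 0.007]
wrist_force: [0.7, 0.2, 0.1]
width: 0.497
```

>>> move_arm([
  [[0,0,0.07],[-0.23,0.49,0],0],
  [[0,0,0.141],[-0.46,0.98,0],0],
  [[0,0,0.141],[-0.46,0.98,0],0],
])

```text
time: 4.03
tool_pos: [0.2262, 0.2711, 0.858]
tcp_rot: [-1.721, -2.627, 0.011]
wrist_force: [1.0, -0.2, -0.0]
width: 0.501
```

Run:
```python
from h import *
s=status.read_state();print({k:np.round(v,3) for k,v in s.items()})
```

```text
{'time': np.float64(4.025), 'q': array([8.040e-01, 1.000e-03, 6.710e-01, 1.000e-03, 2.476e+00, 3.940e-01]), 'joint_vel': array([-0.089, -0.027, -0.011, -0.024,  0.021, -0.014]), 'joint_torque': array([  1.575, -26.031, -25.172,   0.225,   0.092,   0.114]), 'tool_pos': array([0.226, 0.271, 0.858]), 'tcp_rot': array([-1.721, -2.627,  0.011]), 'wrist_force': array([ 1.004, -0.226, -0.045]), 'torque': array([ 0.042, -0.021,  0.007]), 'width': np.float64(0.501)}
```

Past the lamp with no contact. Descending on its left.

>>> move_arm([
  [[0,0,0],[0.06,0.08,-0.5],0],
  [[0,0,0],[0.13,0.15,-1],0],
])

```text
time: 4.28
tool_pos: [0.24, 0.2816, 0.7589]
tcp_rot: [1.734, 2.619, -0.0]
wrist_force: [0.6, 0.8, 0.8]
width: 0.499
```

>>> move_arm([
  [[0,0,0],[0.06,0.08,-0.5],0],
  [[0,0,0],[0.13,0.15,-1],0],
])

```text
time: 4.53
tool_pos: [0.2529, 0.2956, 0.6578]
tcp_rot: [-1.736, -2.618, 0.004]
wrist_force: [-0.2, 0.7, 0.6]
width: 0.503
```

>>> move_arm([
  [[0,0,0],[0.06,0.08,-0.5],0],
  [[0,0,0],[0.13,0.15,-1],0],
])

```text
time: 4.78
tool_pos: [0.2658, 0.3103, 0.5577]
tcp_rot: [-1.736, -2.618, 0.004]
wrist_force: [0.5, -0.6, 0.4]
width: 0.5
```

>>> move_arm([
  [[0,0,0],[0.06,0.08,-0.5],0],
  [[0,0,0],[0.13,0.15,-1],0],
])

```text
time: 5.03
tool_pos: [0.2786, 0.325, 0.4576]
tcp_rot: [-1.736, -2.618, 0.004]
wrist_force: [0.2, 0.1, -0.2]
width: 0.503
```

>>> move_arm([
  [[0,0,0],[0.06,0.08,-0.5],0],
  [[0,0,0],[0.13,0.15,-1],0],
])

```text
time: 5.28
tool_pos: [0.2915, 0.3397, 0.3577]
tcp_rot: [-1.736, -2.618, 0.004]
wrist_force: [0.2, 1.6, 0.4]
width: 0.496
```

>>> move_arm([
  [[0,0,0],[0.2,0,-0.3],0],
  [[0,0,0],[0.4,0,-0.6],0],
  [[0,0,0],[0.4,0,-0.6],0],
])

```text
time: 5.65
tool_pos: [0.3305, 0.3382, 0.2964]
tcp_rot: [-1.737, -2.616, 0.014]
wrist_force: [0.4, 0.5, 0.2]
width: 0.504
```

Run:
```python
from h import *
s=status.read_state();print({k:np.round(v,3) for k,v in s.items()})
c=camera_info("wrist");print(c)
p,d=read_camera("wrist");cv2.imwrite("pics/w1.png",p[:,:,::-1]);np.savez("pics/w1.npz",p=p,d=d,**c)
```

```text
{'time': np.float64(5.65), 'q': array([ 0.745, -0.156,  1.926, -0.   ,  1.38 ,  0.346]), 'joint_vel': array([ 0.022, -0.038, -0.059,  0.014,  0.036,  0.012]), 'joint_torque': array([ -0.312, -28.1  , -37.492,  -0.11 ,  -0.325,  -0.097]), 'tool_pos': array([0.33 , 0.338, 0.296]), 'tcp_rot': array([-1.737, -2.616,  0.014]), 'wrist_force': array([0.369, 0.493, 0.244]), 'torque': array([-0.007, -0.013, -0.018]), 'width': np.float64(0.504)}
{'K': array([[350.90899595,   0.        , 277.71084403],
       [  0.        , 350.90899595, 206.17057873],
       [  0.        ,   0.        ,   1.        ]]), 'R': array([[ 0.92175373,  0.38769342, -0.00799197],
       [ 0.37542232, -0.88703899,  0.26873762],
       [ 0.09709862, -0.25071027, -0.96318026]]), 't': array([-0.43394812,  0.12199199,  0.49336743])}
```

View pics/w1.png

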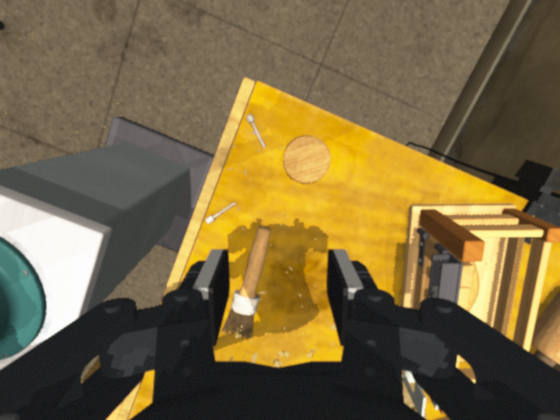

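The wrist view shows the pen on the right with its hinge post near (450,230); the knob is hidden by the fingers at lower right. Moving nearer with a 15° lean towards the hinge, which keeps the forearm off the lamp shade.

>>> move_arm([
  [[-0.076,-0.032,0],[0.4,-0.15,0],0],
  [[-0.153,-0.065,0],[0.85,-0.3,0],0],
])

```text
time: 5.95
tool_pos: [0.4173, 0.3108, 0.3038]
tcp_rot: [1.608, 2.428, -0.209]
wrist_force: [0.2, -0.4, -1.2]
width: 0.502
```

>>> move_arm([
  [[0,0,0],[0.4,-0.15,0],0],
  [[0,0,0],[0.85,-0.3,-0.2],0],
  [[0,0,0],[0.85,-0.3,-0.2],0],
])

```text
time: 6.32
tool_pos: [0.5024, 0.2797, 0.2805]
tcp_rot: [1.613, 2.43, -0.214]
wrist_force: [-0.2, 0.0, -0.7]
width: 0.502
```

Run:
```python
from h import *
s=status.read_state();print({k:np.round(v,3) for k,v in s.items()})
c=camera_info("wrist")
p,d=read_camera("wrist");cv2.imwrite("pics/w2.png",p[:,:,::-1]);np.savez("pics/w2.npz",p=p,d=d,**c)
k=c["K"]@(c["R"]@np.array([.559,.218,.1615])+c["t"]);print("knob predicted px",k[:2]/k[2])
```

```text
{'time': np.float64(6.325), 'q': array([ 0.617,  0.087,  1.741, -0.26 ,  1.379,  0.277]), 'joint_vel': array([ 0.039, -0.037,  0.006,  0.031,  0.034,  0.017]), 'joint_torque': array([-1.0310e+00, -4.1175e+01, -3.7736e+01, -1.6310e+00, -2.7000e-02,
       -1.5600e-01]), 'tool_pos': array([0.502, 0.28 , 0.281]), 'tcp_rot': array([ 1.613,  2.43 , -0.214]), 'wrist_force': array([-0.23 ,  0.024, -0.71 ]), 'torque': array([ 0.085,  0.068, -0.009]), 'width': np.float64(0.502)}
knob predicted px [310.64329145 245.68419543]
```

View pics/w2.png

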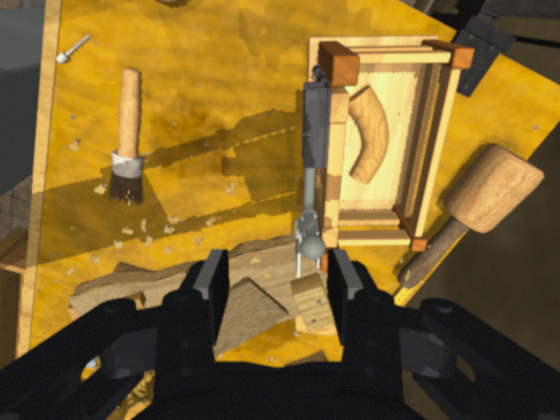

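The ball is at (312,246), within 1.5 px of my prediction, so the knob is at about (0.560,0.218,0.161). I'll hover, descend along the tool axis and then close.

>>> move_arm([
  [[0,0,0],[0.26,-0.24,-0.3],0],
  [[0,0,0],[0.52,-0.48,-0.6],0],
  [[0,0,0],[0.52,-0.48,-0.6],0],
])

```text
time: 6.75
tool_pos: [0.5517, 0.2318, 0.2197]
tcp_rot: [1.612, 2.433, -0.217]
wrist_force: [-0.7, -0.2, 0.2]
width: 0.501
```

>>> move_arm([
  [[0,0,0],[0.03,-0.06,-0.26],0],
  [[0,0,0],[0.05,-0.13,-0.53],0],
  [[0,0,0],[0.08,-0.2,-0.79],0],
  [[0,0,0],[0.08,-0.2,-0.79],0],
])

```text
time: 7.25
tool_pos: [0.5591, 0.2137, 0.1418]
tcp_rot: [1.609, 2.434, -0.214]
wrist_force: [-0.7, 0.1, 0.2]
width: 0.505
```

Run:
```python
from h import *
s=status.read_state();print({k:np.round(s[k],4) for k in("time","tool_pos","tcp_rot","wrist_force","q")})
c=camera_info("wrist")
p,d=read_camera("wrist");cv2.imwrite("pics/w3.png",p[:,:,::-1]);np.savez("pics/w3.npz",p=p,d=d,**c)
k=c["K"]@(c["R"]@np.array([.560,.218,.161])+c["t"]);print("knob predicted px",k[:2]/k[2])
```

```text
{'time': np.float64(7.25), 'tool_pos': array([0.5591, 0.2137, 0.1418]), 'tcp_rot': array([ 1.6089,  2.4343, -0.2144]), 'wrist_force': array([-0.69  ,  0.137 ,  0.2423]), 'q': array([ 0.4729,  0.211 ,  1.8639, -0.2916,  1.1059,  0.2068])}
knob predicted px [282.72655531 289.06595214]
```

View pics/w3.png

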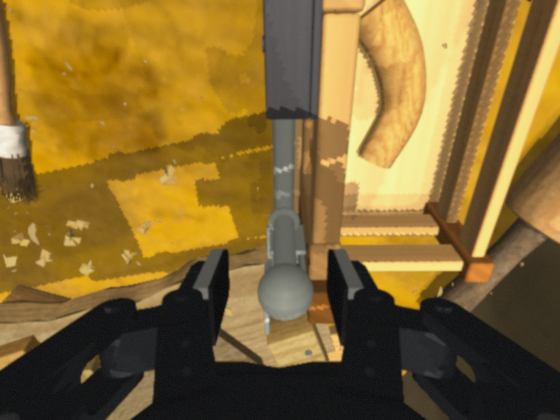

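The ball sits about 3 mm towards pen +x of the finger centre, at (286,291) against 278. I'll correct for that and close gently.

>>> move_arm([
  [[0,0,0],[0.03,0.01,0],0],
  [[0,0,0],[0.03,0.01,0],0.3],
  [[0,0,0],[0.03,0.01,0],1],
  [[0,0,0],[0.03,0.01,0],1],
  [[0,0,0],[0.03,0.01,0],1],
  [[0,0,0],[0.03,0.01,0],1],
], grip_force=40)

```text
time: 8.05
tool_pos: [0.5639, 0.214, 0.1433]
tcp_rot: [1.609, 2.432, -0.212]
wrist_force: [-2.8, -3.1, 5.9]
width: 0.232
```

Run:
```python
from h import *
s=status.read_state();print({k:np.round(s[k],4) for k in("time","tool_pos","wrist_force","torque","width")})
```

```text
{'time': np.float64(8.05), 'tool_pos': array([0.5639, 0.214 , 0.1433]), 'wrist_force': array([-2.7705, -3.0835,  5.8543]), 'torque': array([-0.4764,  0.4297, -0.0885]), 'width': np.float64(0.2318)}
```

Run:
```python
from h import *
p,d=read_camera("wrist");cv2.imwrite("pics/w4.png",cv2.resize(p[200:400,160:400],(720,600))[:,:,::-1])
```

```text
(no output)
```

View pics/w4.png

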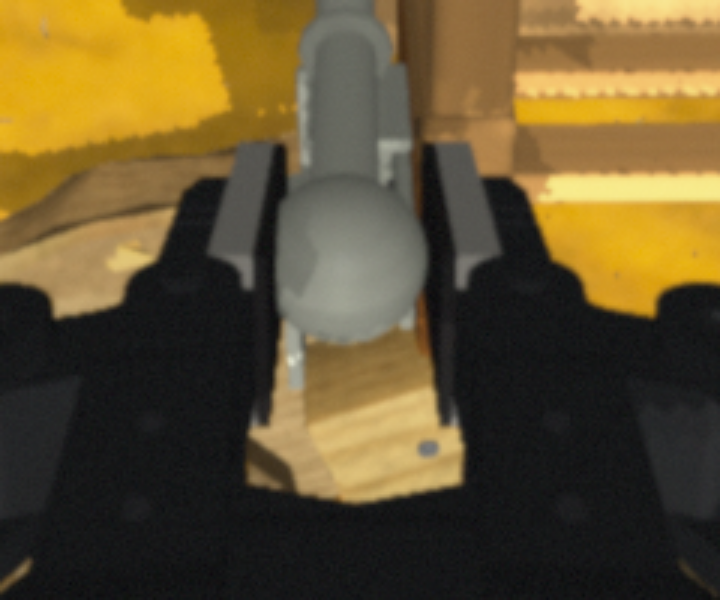

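The ball is gripped between both pads, centred around (350,255) in the crop. Lifting about 0.21 rad in small rows.

>>> move_arm([
  [[0,0,0],[-0.01,0.025,0.04],1],
  [[0,0,0],[-0.022,0.052,0.085],1],
  [[0,0,0],[-0.033,0.078,0.125],1],
  [[0,0,0],[-0.044,0.104,0.165],1],
  [[0,0,0],[-0.044,0.104,0.165],1],
])

```text
time: 8.72
tool_pos: [0.5588, 0.2253, 0.1584]
tcp_rot: [1.609, 2.434, -0.212]
wrist_force: [-3.7, -1.8, -3.0]
width: 0.228
```

Run:
```python
from h import *
s=status.read_state();print({k:np.round(s[k],4) for k in("time","tool_pos","tcp_rot","wrist_force","torque","width","joint_torque")})
p,d=read_camera("wrist");np.savez("pics/w5.npz",p=p,d=d,**camera_info("wrist"))
```

```text
{'time': np.float64(8.725), 'tool_pos': array([0.5588, 0.2253, 0.1584]), 'tcp_rot': array([ 1.6086,  2.4341, -0.2124]), 'wrist_force': array([-3.6864, -1.786 , -3.0125]), 'torque': array([ 0.0429,  0.5417, -0.1819]), 'width': np.float64(0.2283), 'joint_torque': array([-3.71900e-01, -4.80369e+01, -3.78848e+01, -1.77960e+00,
       -6.78800e-01, -4.10000e-03])}
```

>>> move_arm([
  [[0,0,0],[-0.01,0.0,0.03],1],
  [[0,0,0],[-0.03,0.05,0.03],1],
  [[0,0,0],[-0.05,0.1,0.03],1],
  [[0,0,0],[-0.07,0.15,0.03],1],
  [[0,0,0],[-0.095,0.2,0.03],1],
  [[0,0,0],[-0.12,0.255,0.03],1],
  [[0,0,0],[-0.12,0.255,0.03],1],
])

```text
time: 9.65
tool_pos: [0.5471, 0.2512, 0.1615]
tcp_rot: [1.608, 2.434, -0.211]
wrist_force: [-4.3, -1.3, -3.9]
width: 0.226
```

Run:
```python
from h import *
s=status.read_state();print({k:np.round(s[k],4) for k in("time","tool_pos","tcp_rot","wrist_force","torque","width")})
p,d=read_camera("wrist");q,_=read_camera("scene")
a=cv2.resize(p[60:360,200:460],(520,600));b=cv2.resize(q[190:290,185:255],(280,400))
o=np.zeros((600,800,3),np.uint8);o[:,:520]=a;o[:400,520:]=b
cv2.imwrite("pics/w6.png",o[:,:,::-1])
```

```text
{'time': np.float64(9.65), 'tool_pos': array([0.5471, 0.2512, 0.1615]), 'tcp_rot': array([ 1.6084,  2.4338, -0.2109]), 'wrist_force': array([-4.2852, -1.2762, -3.9075]), 'torque': array([-0.0092,  0.6203, -0.1321]), 'width': np.float64(0.2257)}
```

View pics/w6.png

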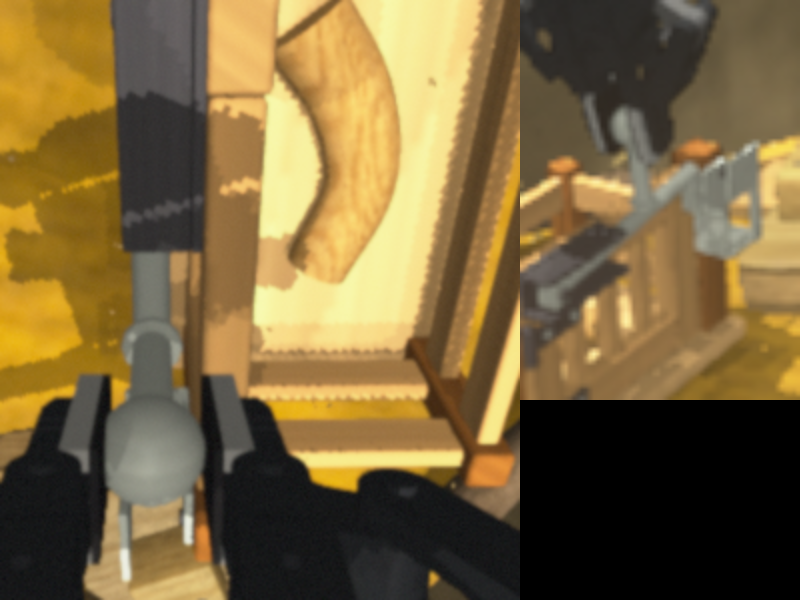

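The wrist view shows the ball still held and the gate straight. In the scene inset the bar is raised and drawn back, with the nose out past the keeper. The draw works out at 0.037–0.042 and the lift at about 0.23, both from tool travel. Now I'll swing the gate about the hinge at (0.525,0.336).

>>> move_arm([
  [[0,0,-0.035],[-0.047,-0.01,0],1],
  [[0,0,-0.069],[-0.094,-0.019,0],1],
  [[0,0,-0.104],[-0.142,-0.025,0],1],
  [[0,0,-0.139],[-0.189,-0.028,0],1],
  [[0,0,-0.174],[-0.238,-0.028,0],1],
  [[0,0,-0.208],[-0.286,-0.026,0],1],
  [[0,0,-0.243],[-0.335,-0.02,0],1],
  [[0,0,-0.278],[-0.39,-0.012,0],1],
  [[0,0,-0.278],[-0.39,-0.012,0],1],
  [[0,0,-0.278],[-0.39,-0.012,0],1],
])

```text
time: 11.0
tool_pos: [0.5107, 0.2497, 0.1627]
tcp_rot: [2.118, 2.048, -0.272]
wrist_force: [4.7, -0.3, -2.4]
width: 0.226
```

Run:
```python
from h import *
s=status.read_state();print({k:np.round(s[k],4) for k in("time","tool_pos","tcp_rot","wrist_force","torque","width")})
v=s["tool_pos"][:2]-np.array([.525,.3364]);a=np.array([.0221,-.0852])
print("gate deg",np.degrees(np.arctan2(a[1],a[0])-np.arctan2(v[1],v[0])),np.hypot(*v),np.hypot(*a))
p,d=read_camera("wrist");q,_=read_camera("scene");np.savez("pics/w7.npz",p=p,d=d,**camera_info("wrist"))
a=cv2.resize(p[40:340,180:440],(520,600));b=cv2.resize(q[190:320,130:260],(280,280))
o=np.zeros((600,800,3),np.uint8);o[:,:520]=a;o[:280,520:]=b
cv2.imwrite("pics/w7.png",o[:,:,::-1])
```

```text
{'time': np.float64(11.0), 'tool_pos': array([0.5107, 0.2497, 0.1627]), 'tcp_rot': array([ 2.118 ,  2.0478, -0.2717]), 'wrist_force': array([ 4.651 , -0.2654, -2.3916]), 'torque': array([ 0.0472, -0.9566,  0.0064]), 'width': np.float64(0.2256)}
gate deg 23.90783723647004 0.08791017983374359 0.08801960008997996
```

View pics/w7.png

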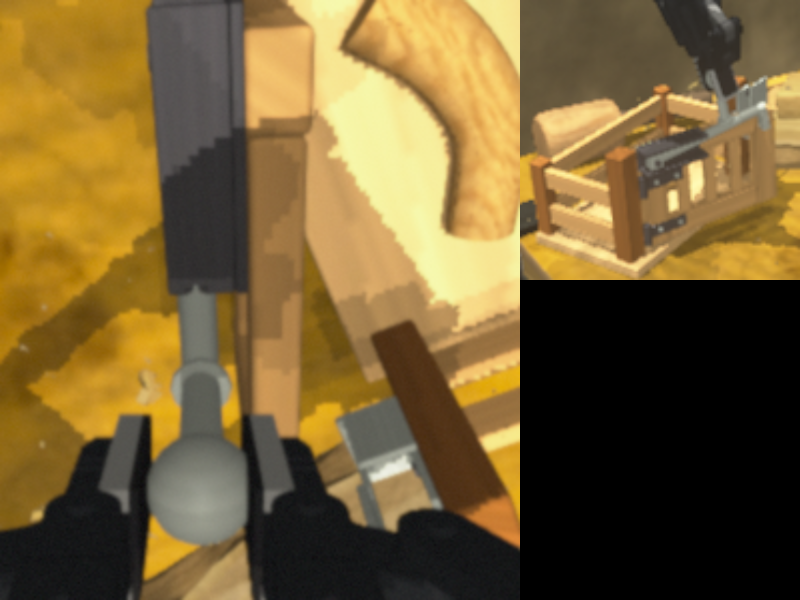

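The gate is open about 24° with the ball still held, and the keeper stands clear of the nose. I'll nudge it one degree and settle.

>>> move_arm([
  [[0,0,-0.012],[-0.016,0,0],1],
  [[0,0,-0.012],[-0.016,0,0],1],
  [[0,0,-0.012],[-0.016,0,0],1],
  [[0,0,-0.012],[-0.016,0,0],1],
  [[0,0,-0.012],[-0.016,0,0],1],
  [[0,0,-0.012],[-0.016,0,0],1],
])

```text
time: 11.85
tool_pos: [0.5085, 0.2496, 0.1622]
tcp_rot: [2.139, 2.029, -0.276]
wrist_force: [4.8, 1.7, -3.1]
width: 0.226
```

Run:
```python
from h import *
from workcell import order
s=status.read_state();print({k:np.round(s[k],4) for k in("time","tool_pos","wrist_force","width","joint_vel")})
v=s["tool_pos"][:2]-np.array([.525,.3364]);a=np.array([.0221,-.0852])
g=np.degrees(np.arctan2(a[1],a[0])-np.arctan2(v[1],v[0]));print("gate deg",g)
if 23<g<27 and s["width"]>.18: print(order.finish_job())
```

```text
{'time': np.float64(11.85), 'tool_pos': array([0.5085, 0.2496, 0.1622]), 'wrist_force': array([ 4.8243,  1.7114, -3.1327]), 'width': np.float64(0.226), 'joint_vel': array([-0.0017, -0.0024, -0.0004, -0.0007,  0.0023, -0.    ])}
gate deg 25.329045190177403
the job is handed in; nothing more can be done
None
```

The gate is ajar at about 25° and the arm is still holding the knob; I handed the job in at 11.85 s.

**What I did:** I took the arm over the lamp, down on its left and back under the lamp's arm. It then gripped the ball knob across the gate and lifted the bolt about 0.23 rad. From there it drew the bolt back about 29 mm, to a bolt_draw of roughly 0.037–0.042, and swung the gate open about the hinge.

**Last checks:**
- **Gate angle:** 25.3°, worked out from how far the tool swung about the hinge, not measured on the gate itself.
- **Forces:** wrist force read about 6 N at the end. The highest reading at the end of any move was about 7 N, while closing on the ball.
- **Bolt and keeper:** the pictures taken just before the final one-degree nudge showed the ball held and the bar clear of the keeper.
- **Other objects:** the arm felt no contact on the way, and I saw nothing else shift. I did not re-measure the other objects at the end.

**One reading that disagreed:** the grip opening showed about 19 mm on the 22 mm ball. It stayed steady throughout and the ball looked well seated, so I took it as the pads giving or an offset in the reading.

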